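# Index the tube carriage to its next hole

### The job

Move the sliding tube carriage of the reading station on to the next hole of its rail, to the left as seen when facing the reader block across the knob: pull the spring plunger knob up, slide the carriage along, and let the pin snap fully home in the very next hole, not the one after it. The next hole is out of sight, so go by feel, and do not push hard against the pin once it has dropped in. Leave the other things on the bench where they stand.

Things in the scene. Friction and masses are not known exactly. Their poses are not given: they have to be found in the camera images.
- station: Fixed station: white base plate 240 x 360 x 12 mm (x, y, z); white reader block 32 x 85 mm, 90 mm high, at x +102, y +20 mm. Origin: centre of the plate's underside, z up, turned in yaw. The carriage slides along its y and must go towards +y: by eye, looking from the knob to the reader block, to the left.
- carriage (a joint): Travel of the carriage along the station's +y, m: 0 at the starting hole, at most 0.112. Aluminium plate 165 x 130 mm, top 43 mm above the bench, with a yellow tube rack (tube caps 86 mm above the bench) whose near edge is 55 mm from the knob axis. Sliding takes about 1 N, but 3 to 6 N (up to 9 N for an instant when bumped) while the pin drags on the rail; it stays where left.
- plunger (a joint): Lift of the plunger, m: 0 = pin fully home in a hole; about 0.007 to 0.008 = pin resting on the rail near the starting hole, 0.0055 to 0.0065 = resting on the rail farther on; 0.014 = upper stop. A spring pushes it down: about 6 N at 0, 8.5 N at 0.008, 10 N at the stop. Let go, it goes down by itself.
- knob (a point): Centre of the plunger's round black knob, 26 mm diameter and 26 mm high; 78 mm above the bench when the pin is home. Moves with carriage and plunger; starts at x -45, y -50 mm in the station frame. Below it a fixed sleeve, 22 mm diameter, top 61 mm above the bench. Pull it straight up; it also serves to push the carriage.
- pin: Round-nosed steel pin under the knob, hidden by the carriage, 8 mm diameter, 8 mm deep in a hole when home. Origin on the plunger axis, at bench height when home. More than 18 N between pin and rail damages it: as when the carriage is pushed on with the pin in a hole, or fingers close hard off-centre along the travel, or the knob is pressed down hard.
- rail: Fixed steel rail hidden under the carriage, top 30 mm above the bench. Origin at bench level under the starting hole, y as the station's. From 32 mm on its top is 1.6 mm lower: a small step, no hole. The next hole, 10 mm wide, lies 38 to 62 mm past the first, different each time: feel for it; the dragging pin drops in by itself and stops the carriage dead. A wrong hole follows 36 mm later.
- reagent: bystander: closed amber bottle, 64 mm diameter, 140 mm high; origin at the centre of its foot
- beaker: bystander: open white beaker, 72 mm diameter, 85 mm high; origin at the centre of its foot
- tipbox: bystander: blue pipette tip box with clear lid, 80 x 120 x 65 mm; origin at the centre of its underside

How it is judged:
By the outcome, as a careful person would: the job done as asked, in the order asked, and still so for the second after the job is handed in, with the robot touching nothing.
It also fails if it takes over 42 s, if anything falls off the work surface, if the arm or the gripper's body presses on something with over 40 N, if the wrist force passes 120 N, or if a joint passes its speed limit or range.

### The arm

A 7-joint arm with a two-finger parallel gripper is mounted at the origin on the work surface. World frame = base frame: x ahead of the robot, y to its left, z up, the work surface at z = 0. Lengths are in m, angles in rad, forces in N, time in s.
With the tool pointing down it reaches from about 0.4 to 0.925 m from the base axis. Payload 4.1 kg.
Tool frame: the origin (TCP) lies midway between the tips of the shut fingers; the grasp point (between the pads) lies bot.grip_point_offset behind it (bot.grip_point_offset is the distance from the TCP to the grasp point, in m); z points along the fingers, y is the line along which they close (so a half turn about z gives the same grasp; the last joint's range is limited). The gripper opens to 85 mm and grips with 20 to 120 N. Pads are 22 mm wide; open, the fingers measure 114 mm over their backs; the gripper's body (76 mm by 85 mm) begins 54 mm behind the grasp point. The pads swing forward as they close: fully open they stand 13 mm farther back than shut.
Start: joints at [-1.292, 0.398, 0.045, 1.537, -0.019, 1.207, -0.051], TCP at [0.24, 0.604, 0.231] pointing down, gripper open.
Joint ranges: [-2.82, 2.82], [-0.49, 2.23], [-1.37, 1.46], [0, 2.46], [-1.36, 4.5], [0.23, 2], [-2.94, 2.94]. Speed limits (rad/s): [2.57, 2.57, 3.14, 3.14, 3.14, 3.14, 3.14].

### API

Orientations are given as a unit quaternion [w, x, y, z].
In Python, from cell import read_state, viewer, bot, spot_in, cut_out gives the robot as it stands.
- The arm moves only by the shell command python3 -m inch 'ROWS' [FORCE]. ROWS is JSON, a list of rows, each a list of 3 entries, a list of its own where there are three numbers: the finger opening in m, from 0 to 0.0854, then the shift along the tool's x, y, z in m, then the turn, a rotation vector about the tool's x, y, z in rad. In form: [[claw, [x, y, z], [ax, ay, az]], ...]. A call has exactly 5 rows; each row shifts and turns the commanded pose from where the row before left it, along the tool's axes as they then stand; what a row does not reach is not made up. A row lasts 1/8 s, in which the tool goes at most 62.5 mm and 10.7 degrees, less where a joint would pass 70% of its speed; a pose out of reach is approached as far as the arm can. A call is refused whole if a number of a shift passes 0.0625 or a number of a turn 0.188, either way. A call with a gripper value outside its range is refused whole. The fingers move at their own pace and stop on an object; FORCE is the grip in N (left out, the last holds). Time passes only in rows, so rows that do not move let the fingers close, or fill a call up. It gives the time, the measured TCP pose, the force, the opening and the grip force at its end, in the units of the state.
- read_state(): the state, without advancing time (a new reading comes with each control period).
- viewer.capture(name): name is "scene" or "top"; returns a dict with "color" (420x560x3 uint8, red, green, blue), "intrinsics" (3x3 intrinsics, pixels), "rvec" (rotation vector, rad) and "tvec" (3), from world to camera coordinates, as OpenCV has them. Camera axes: x right, y down, z forward; pixel columns grow to the right and rows downward; lengths in m; the calibration is good to about 2 mm. A picture is of the moment at which its call begins. There is no depth.
- bot.job_done(): hands the job in; it is judged then, once.
Trained networks look in the newest picture that a camera, given by its name, has taken for a name from the list of things; names that differ only in an ending like _2 or _b are one class to them, and where a whole thing is asked for, a point or a joint stands for the part that bears it (a point fixed in the world has none). Each returns a list of dicts, best first, with "score" (0 to 1); they miss things now and then, are a little off and sometimes report something else, mostly with a low value. They report only what shows in the picture. A call takes as long as a camera call.
- spot_in(camera, thing): "rect" ([left, top, width, height] in pixels, round what is visible of it).
- cut_out(camera, thing): "mask" (420x560 bool, what is visible of it) and "rect" ([left, top, width, height] in pixels, round what is visible of it).
The state is a dict: "t": time; "joint_pos": joint angles; "dq": joint speeds; "joint_efforts": joint torques, N m; "tcp_pos": TCP position; "orientation": TCP orientation; "ft_force": force on the tool from outside, world axes, zero at the start; "moment": the same for the moment, N m; "opening": finger opening in m; "finger_force": force on a finger pad.
Only numpy, scipy, OpenCV 4.12 (cv2) and the standard library are available. Lean on these libraries where they do the work, as an engineer would, in place of code of your own. Each camera call takes 0.05 s, during which the arm holds its last target. There are 200 camera calls.

## Working session

There is one attempt and no reset: what is moved stays moved. The work goes in short steps, Python scripts to look and compute and a shell command to move; the robot and the scene stay as the last step left them, time stands still between calls to the robot, and variables do not carry over. Pictures are saved under pics/ and viewed, at most 10 in all, crops included, and the job is handed in when it is done.

```bash
ls; mkdir -p pics; cat > h.py <<'E'
import numpy as np,cv2
from cell import read_state, viewer, bot, spot_in, cut_out
from scipy.spatial.transform import Rotation as R
def ray(c,px):
    Rm=cv2.Rodrigues(np.array(c["rvec"],float))[0];t=np.array(c["tvec"],float).ravel()
    d=Rm.T@np.linalg.inv(np.array(c["intrinsics"]))@np.array([px[0],px[1],1.]);return -Rm.T@t,d
def atz(c,px,z):
    o,d=ray(c,px);return o+d*(z-o[2])/d[2]
def proj(c,p):
    return cv2.projectPoints(np.array(p,float).reshape(-1,3),np.array(c["rvec"],float),np.array(c["tvec"],float),np.array(c["intrinsics"],float),None)[0][:,0]
E
python3 - <<'E'
from h import *
s=read_state();print(s,bot.grip_point_offset)
for n in("scene","top"):
    c=viewer.capture(n);cv2.imwrite(f"pics/{n}0.png",c["color"][:,:,::-1])
    print(n,"cam",ray(c,(280,210)))
    for th in("knob","station","carriage","reagent","beaker","tipbox"):
        r=spot_in(n,th);print(th,[(np.round(q["rect"]).tolist(),round(q["score"],2)) for q in r[:2]])
        if th=="knob":
            for q in r[:1]:
                b=q["rect"];print(atz(c,(b[0]+b[2]/2,b[1]+b[3]/2),.078))
E
```

```text
pics
{'t': 0.0, 'joint_pos': array([-1.29200642,  0.39917749,  0.04506012,  1.5379068 , -0.01867663,
        1.20690329, -0.05070196]), 'dq': array([-0.0005705 ,  0.00011425,  0.00063173,  0.00054417, -0.00095591,
        0.0012544 ,  0.00096033]), 'joint_efforts': array([-6.09831750e-04, -4.75124788e+01,  1.36447258e+00, -2.54231250e+01,
        1.16214092e-02,  9.14701988e-03, -1.55842127e-05]), 'tcp_pos': array([0.23952696, 0.60355933, 0.23026147]), 'orientation': array([-1.02300681e-04,  1.87727466e-01,  9.82220660e-01, -9.81590752e-04]), 'ft_force': array([-0.05288135,  0.25376954, -0.02497232]), 'moment': array([0.01338066, 0.01940213, 0.01239877]), 'finger_force': 0.0, 'opening': 0.0851379129505136} 0.0187
scene cam (array([ 1.07997782, -0.17781303,  0.79512761]), array([-0.54587317,  0.28723114, -0.78717478]))
knob [([172.0, 212.0, 10.0, 16.0], 0.53)]
[ 0.50277739 -0.11189595  0.078     ]
station [([118.0, 173.0, 192.0, 153.0], 0.88)]
carriage [([148.0, 205.0, 80.0, 80.0], 0.68)]
reagent [([303.0, 148.0, 31.0, 62.0], 0.92), ([147.0, 198.0, 105.0, 54.0], 0.45)]
beaker [([46.0, 283.0, 57.0, 53.0], 0.95)]
tipbox [([190.0, 272.0, 78.0, 79.0], 0.92)]
top cam (array([0.36767819, 0.05472848, 1.17664922]), array([ 0.21339851,  0.01308848, -0.97698508]))
knob [([346.0, 251.0, 12.0, 10.0], 0.4)]
[ 0.49322852 -0.108829    0.078     ]
station [([260.0, 194.0, 140.0, 96.0], 0.89)]
carriage [([325.0, 212.0, 53.0, 65.0], 0.63)]
reagent [([210.0, 229.0, 33.0, 27.0], 0.74)]
beaker [([425.0, 209.0, 39.0, 30.0], 0.73)]
tipbox [([321.0, 155.0, 52.0, 43.0], 0.79)]
```

View pics/top0.png

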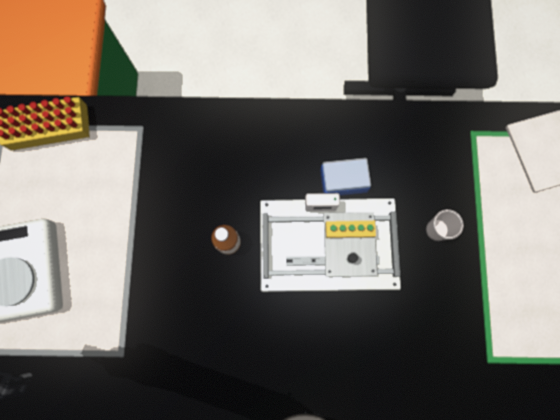

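View pics/scene0.png

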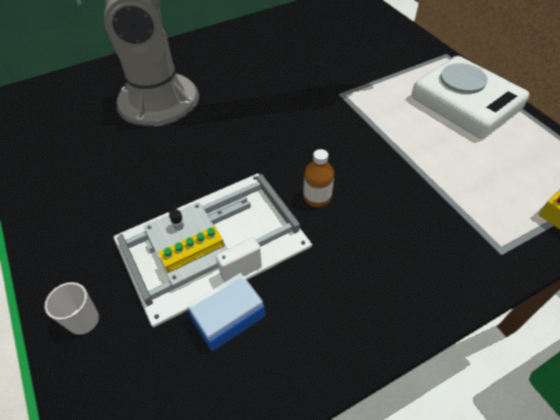

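The top view shows the knob at about (352,258), the rack behind it and the reader at (322,200), so the carriage must go left in this image (+y). The tipbox, beaker and bottle are clear of the knob. Next I'll measure the yaw and the knob.

```bash
cat > m.py <<'E'
from h import *
from scipy.optimize import least_squares
obs=[]
for n in("top","scene"):
    c=viewer.capture(n);m=cut_out(n,"knob")
    if m:
        k=m[0]["mask"].astype(np.uint8);x,y=np.argwhere(k)[:,::-1].mean(0);obs.append((c,(x,y)));print(n,x,y,m[0]["score"],k.sum(),atz(c,(x,y),.078))
    if n=="top":
        s=cut_out(n,"station")[0]["mask"].astype(np.uint8)
        w=((c["color"].min(2)>190)&(cv2.dilate(s,np.ones((5,5)))>0)).astype(np.uint8)
        pts=np.argwhere(w)[:,::-1]; g=np.array([atz(c,p,.012)[:2] for p in pts])
        r=cv2.minAreaRect(g.astype(np.float32));print("rect",r)
    im=c["color"][:,:,::-1]
    x,y=map(int,proj(c,[.498,-.11,.078])[0]);cr=im[y-60:y+60,x-80:x+80]
    cv2.imwrite(f"pics/{n}c.png",cv2.resize(cr,None,fx=5,fy=5,interpolation=cv2.INTER_CUBIC));print("crop origin",x-80,y-60)
p=least_squares(lambda p:np.concatenate([proj(c,p)[0]-q for c,q in obs]),[.5,-.11,.078]);print(p.x,p.fun)
E
python3 m.py
```

```text
top 349.9446135118685 243.94522215459526 0.71 3286 [ 0.52415572 -0.10567571  0.078     ]
rect ((0.542089581489563, -0.05944719910621643), (0.2536602318286896, 0.35693255066871643), 1.6850873231887817)
crop origin 271 194
scene 175.69277108433735 216.1867469879518 0.63 166 [ 0.49185014 -0.11085765  0.078     ]
crop origin 97 158
[ 0.51808782 -0.10886615  0.10792226] [ 3.14329747  0.79144382  2.59379688 -0.34765475]
```

View pics/topc.png

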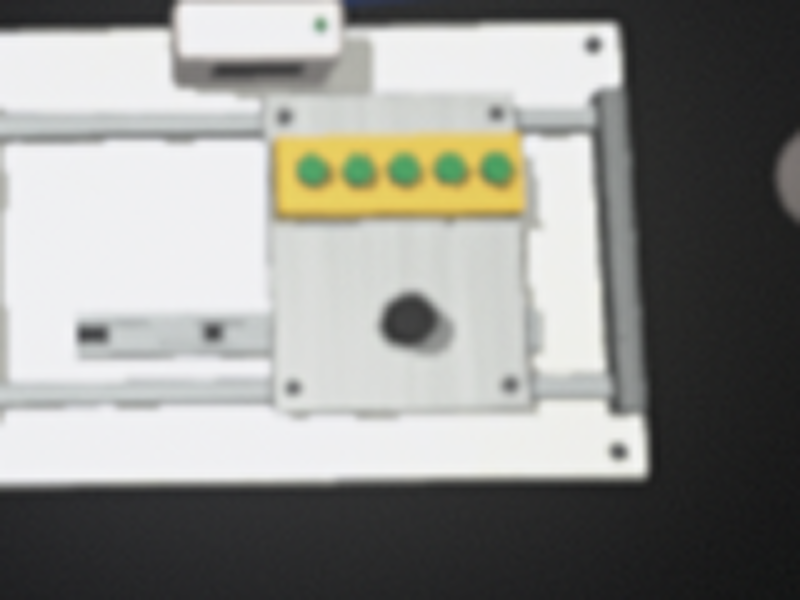

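View pics/scenec.png

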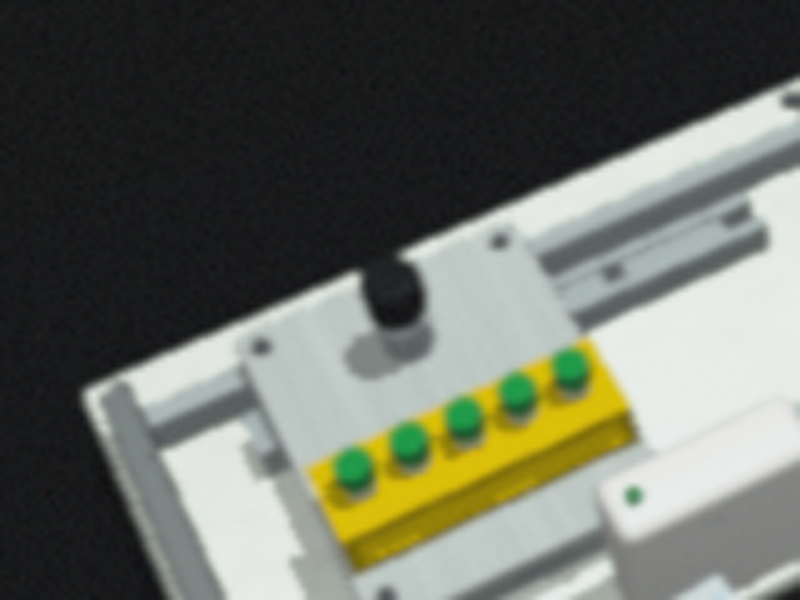

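```bash
python3 - <<'E'
from h import *
from scipy.optimize import least_squares
C={n:viewer.capture(n) for n in("top","scene")}
t=C["top"];f=lambda x,y:(271+(x+.5)/5-.5,194+(y+.5)/5-.5)
g=lambda x,y:(97+(x+.5)/5-.5,158+(y+.5)/5-.5)
for n,c in C.items():
    # dark blob refine
    im=c["color"].max(2);x,y=(352,257) if n=="top" else (175,216)
    if n=="top":
        w=(im[y-9:y+10,x-9:x+10]<90);yy,xx=np.argwhere(w).mean(0);print("blob",xx+x-9,yy+y-9,w.sum(),atz(c,(xx+x-9,yy+y-9),.088))
T=f(408,319);S=g(394,292)
p=least_squares(lambda p:np.concatenate([proj(t,p)[0]-T,proj(C["scene"],p)[0]-S]),[.5,-.11,.078]);print("tri",p.x,p.fun)
print("top@.088",atz(t,T,.088),"scene@.08",atz(C["scene"],S,.08))
a,b=atz(t,f(10,487),.012),atz(t,f(640,478),.012);print("bottom edge",a,b,np.degrees(np.arctan2(*( -(a-b)[:1]),(a-b)[1])))
a,b=atz(t,f(10,332),.030),atz(t,f(640,332),.03)
# carriage plate holes along y (z .043)
for u,v in(((292,387),(510,384)),((284,116),(496,113))):
    a,b=atz(t,f(*u),.043),atz(t,f(*v),.043);print("holes",a,b,np.degrees(np.arctan2(-(a-b)[0],(a-b)[1])))
h=atz(t,f(213,332),.03);h2=atz(t,f(92,333),.03);print("rail holes",h,h2)
# plate corners by top face of mask
w=(t["color"].min(2)>170).astype(np.uint8)
n_,l,st,ce=cv2.connectedComponentsWithStats(w[180:300,250:410]);i=1+np.argmax(st[1:,4]);m=(l==i)
pts=np.argwhere(m)[:,::-1]+[250,180]
G=np.array([atz(t,p,.012)[:2] for p in pts]);lo=[]
for y in np.arange(-.21,.10,.01):
    q=G[abs(G[:,1]-y)<.005]
    if len(q): lo.append((y,q[:,0].min()))
lo=np.array(lo);print(np.degrees(np.arctan(-np.polyfit(lo[:,0],lo[:,1],1)[0])),lo[::6])
E
```

```text
blob 352.46478873239437 257.84507042253523 71 [ 0.48858705 -0.10988998  0.088     ]
tri [ 0.49078773 -0.11103786  0.07756462] [ 0.08400089  0.02080043  0.07068054 -0.00939127]
top@.088 [ 0.48966656 -0.10925943  0.088     ] scene@.08 [ 0.49273908 -0.11140009  0.08      ]
bottom edge [0.40826783 0.08560253 0.012     ] [ 0.41794392 -0.23906101  0.012     ] 1.7071056461467673
holes [ 0.4593198 -0.0568285  0.043    ] [ 0.46256514 -0.16715671  0.043     ] 1.684888440704922
holes [ 0.59918358 -0.05332381  0.043     ] [ 0.60250438 -0.16331992  0.043     ] 1.7292443135761684
rail holes [ 0.48789066 -0.01760988  0.03      ] [0.48639791 0.04460876 0.03      ]
1.881936417219565 [[-0.21        0.42049067]
 [-0.15        0.41955895]
 [-0.09        0.41604005]
 [-0.03        0.41510884]
 [ 0.03        0.41417766]
 [ 0.09        0.41066298]]
```

```bash
python3 -m inch '[[0.05,[0,0,0],[0,0,-0.136]],[0.05,[0,0,0],[0,0,-0.136]],[0.05,[0,0,0],[0,0,-0.135]],[0.05,[-0.0177,-0.0555,0],[0,0,0]],[0.05,[-0.0177,-0.0555,0],[0,0,0]]]' 20
python3 -m inch '[[0.05,[-0.0177,-0.0555,0],[0,0,0]],[0.05,[-0.0177,-0.0555,0],[0,0,0]],[0.05,[-0.0177,-0.0555,0],[0,0,0]],[0.05,[-0.0177,-0.0555,0],[0,0,0]],[0.05,[-0.0177,-0.0555,0],[0,0,0]]]'
python3 -m inch '[[0.05,[-0.0177,-0.0555,0],[0,0,0]],[0.05,[-0.0177,-0.0555,0],[0,0,0]],[0.05,[-0.0177,-0.0555,0],[0,0,0]],[0.05,[-0.0177,-0.0555,0],[0,0,0]],[0.05,[-0.0177,-0.0555,0],[0,0,0]]]'
cat > d.py <<'E'
from h import *
s=read_state();q=s["orientation"];r=R.from_quat([q[1],q[2],q[3],q[0]])
Y=np.radians(1.7);sx,sy=np.array([np.cos(Y),np.sin(Y),0]),np.array([-np.sin(Y),np.cos(Y),0])
k=np.array([.4905,-.1105,.078]);d=np.append(k[:2]-s["tcp_pos"][:2],0.0593-s["tcp_pos"][2])
des=R.from_matrix(np.array([-sx,sy,[0,0,-1]]).T)
print("t",s["t"],"tool delta",np.round(r.inv().apply(d),4),"turn",np.round((r.inv()*des).as_rotvec(),4),"F",np.round(s["ft_force"],2),"open",s["opening"],"tcp",np.round(s["tcp_pos"],4),"stn y",np.round((s["tcp_pos"]-k)@sy,4),"ff",s["finger_force"])
E
python3 d.py
```

```text
t: 1.68
tcp_pos: [0.2787, 0.4932, 0.2311]
orientation: [0.0, -0.015, 1.0, -0.0]
ft_force: [1.5, 0.8, 1.0]
opening: 0.05
finger_force: 0.0
t: 2.3
tcp_pos: [0.3756, 0.2177, 0.2317]
orientation: [0.001, -0.015, 1.0, 0.0]
ft_force: [0.8, -0.2, 0.7]
opening: 0.05
finger_force: 0.0
t: 2.92
tcp_pos: [0.4721, -0.057, 0.2318]
orientation: [0.001, -0.015, 1.0, 0.0]
ft_force: [1.3, -0.0, -0.3]
opening: 0.0501
finger_force: 0.0
t 2.925 tool delta [-0.0165 -0.0542  0.1725] turn [ 0.0007  0.0016 -0.    ] F [ 1.32 -0.   -0.28] open 0.0501024883516602 tcp [ 0.4721 -0.057   0.2318] stn y 0.054 ff 0.0
```

```bash
python3 -m inch '[[0.05,[-0.0083,-0.0271,0],[0,0,0]],[0.05,[-0.0082,-0.0271,0],[0,0,0]],[0.05,[0,0,0.05],[0,0,0]],[0.05,[0,0,0.05],[0,0,0]],[0.05,[0,0,0],[0,0,0]]]'
python3 d.py; python3 - <<'E'
from h import *
for n in ("top","scene"):
    c=viewer.capture(n);im=c["color"][:,:,::-1];x,y=map(int,proj(c,[.49,-.11,.1])[0])
    cv2.imwrite(f"pics/{n}1.png",cv2.resize(im[y-40:y+40,x-50:x+50],None,fx=6,fy=6,interpolation=cv2.INTER_CUBIC))
a=cv2.imread("pics/scene1.png");b=cv2.imread("pics/top1.png");cv2.imwrite("pics/hov.png",cv2.resize(np.hstack([a,b]),(800,320)))
E
```

```text
t: 3.55
tcp_pos: [0.4865, -0.1085, 0.1285]
orientation: [-0.004, -0.014, 1.0, 0.0]
ft_force: [0.1, -0.3, 0.1]
opening: 0.0496
finger_force: 0.0
t 3.55 tool delta [-0.0045 -0.0021  0.0692] turn [ 0.0004 -0.0081 -0.0008] F [ 0.13 -0.31  0.08] open 0.04958183147843285 tcp [ 0.4865 -0.1085  0.1285] stn y 0.0021 ff 0.0
```

View pics/hov.png

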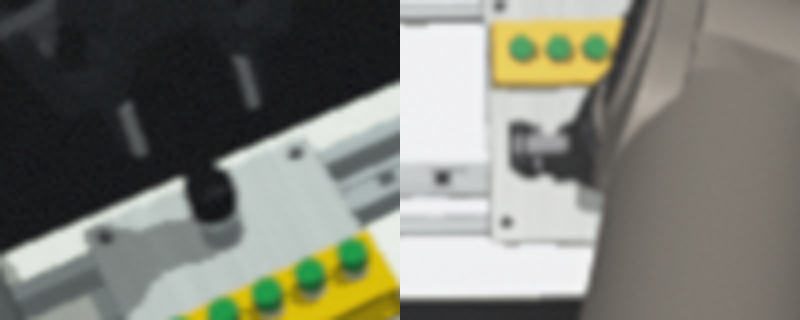

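The scene view shows the finger pads straddling the knob, which sits at about (210,195) in the left half of the picture. Descending.

```bash
python3 -m inch '[[0.05,[-0.002,-0.001,0.025],[0,0,0]],[0.05,[0,0,0.025],[0,0,0]],[0.05,[0,0,0.017],[0,0,0]],[0.05,[0,0,0],[0,0,0]],[0.05,[0,0,0],[0,0,0]]]'
python3 d.py
```

```text
t: 4.28
tcp_pos: [0.4928, -0.1101, 0.0655]
orientation: [0.001, -0.015, 1.0, -0.0]
ft_force: [0.8, -0.2, 0.4]
opening: 0.0497
finger_force: 0.0
t 4.275 tool delta [ 0.0023 -0.0003  0.0062] turn [-0.0001  0.0024 -0.0004] F [ 0.77 -0.23  0.44] open 0.04972006135321806 tcp [ 0.4928 -0.1101  0.0655] stn y 0.0003 ff 0.0
```

```bash
python3 -m inch '[[0.05,[0.002,0,0.004],[0,0,0]],[0.04,[0,0,0],[0,0,0]],[0.032,[0,0,0],[0,0,0]],[0.032,[0,0,0],[0,0,0]],[0.032,[0,0,0],[0,0,0]]]'
python3 d.py
```

```text
t: 4.9
tcp_pos: [0.4897, -0.11, 0.0603]
orientation: [0.0, -0.015, 1.0, 0.0]
ft_force: [0.0, 0.7, 1.0]
opening: 0.0319
finger_force: 0.0
t 4.9 tool delta [-0.0007 -0.0005  0.001 ] turn [ 0.0001  0.0002 -0.0005] F [0.04 0.72 1.02] open 0.031915310555283294 tcp [ 0.4897 -0.11    0.0603] stn y 0.0005 ff 0.0
```

```bash
python3 -m inch '[[0.030,[0,0,0],[0,0,0]],[0.029,[0,0,0],[0,0,0]],[0.028,[0,0,0],[0,0,0]],[0.028,[0,0,0],[0,0,0]],[0.028,[0,0,0],[0,0,0]]]'
python3 d.py
```

```text
t: 5.52
tcp_pos: [0.4898, -0.1102, 0.0604]
orientation: [0.0, -0.015, 1.0, -0.0]
ft_force: [-0.1, -1.1, -0.1]
opening: 0.0282
finger_force: 0.5
t 5.525 tool delta [-0.0007 -0.0004  0.0011] turn [-0.0001  0.0003 -0.0005] F [-0.06 -1.06 -0.09] open 0.028225549198572664 tcp [ 0.4898 -0.1102  0.0604] stn y 0.0004 ff 0.5023213293316076
```

```bash
python3 -m inch '[[0.028,[0,-0.0008,0],[0,0,0]],[0.027,[0,0,0],[0,0,0]],[0.0265,[0,0,0],[0,0,0]],[0.0265,[0,0,0],[0,0,0]],[0.0265,[0,0,0],[0,0,0]]]'
python3 d.py
```

```text
t: 6.15
tcp_pos: [0.4897, -0.1108, 0.0603]
orientation: [-0.0, -0.015, 1.0, 0.0]
ft_force: [-0.1, -0.3, 0.2]
opening: 0.0263
finger_force: 0.3
t 6.15 tool delta [-0.0009  0.0003  0.001 ] turn [ 0.     -0.     -0.0004] F [-0.12 -0.34  0.2 ] open 0.026290776645776597 tcp [ 0.4897 -0.1108  0.0603] stn y -0.0003 ff 0.3209756854630541
```

Centred. I'll grip at 25 N and watch the force.

```bash
python3 -m inch '[[0.0255,[0,0,0],[0,0,0]],[0.025,[0,0,0],[0,0,0]],[0.023,[0,0,0],[0,0,0]],[0.02,[0,0,0],[0,0,0]],[0.02,[0,0,0],[0,0,0]]]' 25
python3 d.py
```

```text
t: 6.78
tcp_pos: [0.4897, -0.1109, 0.0604]
orientation: [0.0, -0.015, 1.0, 0.0]
ft_force: [-1.4, -1.4, 3.2]
opening: 0.025
finger_force: 24.5
t 6.775 tool delta [-0.0008  0.0003  0.0011] turn [ 0.0001  0.     -0.0005] F [-1.44 -1.36  3.15] open 0.024990850991433694 tcp [ 0.4897 -0.1109  0.0604] stn y -0.0003 ff 24.45916338256211
```

```bash
python3 -m inch '[[0.02,[0,0,-0.003],[0,0,0]],[0.02,[0,0,-0.003],[0,0,0]],[0.02,[0,0,-0.003],[0,0,0]],[0.02,[0,0,-0.0025],[0,0,0]],[0.02,[0,0,0],[0,0,0]]]'
python3 d.py
```

```text
t: 7.4
tcp_pos: [0.4895, -0.1104, 0.0717]
orientation: [-0.0, -0.015, 1.0, 0.0]
ft_force: [2.5, -0.3, -9.9]
opening: 0.0246
finger_force: 25.1
t 7.4 tool delta [-0.001  -0.0001  0.0124] turn [ 0.0005 -0.0002 -0.0001] F [ 2.52 -0.28 -9.94] open 0.02461998978004495 tcp [ 0.4895 -0.1104  0.0717] stn y 0.0001 ff 25.063659427687526
```

```bash
python3 -m inch '[[0.02,[0,0.003,0],[0,0,0]],[0.02,[0,0.005,0],[0,0,0]],[0.02,[0,0.006,0],[0,0,0]],[0.02,[0,0.006,0],[0,0,0]],[0.02,[0,0,0],[0,0,0]]]'
python3 d.py
```

```text
t: 8.02
tcp_pos: [0.489, -0.0893, 0.0717]
orientation: [-0.0, -0.015, 1.0, 0.001]
ft_force: [2.2, 1.1, -8.7]
opening: 0.0249
finger_force: 25.2
t 8.025 tool delta [-0.0009 -0.0212  0.0123] turn [ 0.0014 -0.0006  0.0009] F [ 2.23  1.12 -8.66] open 0.02493515042086984 tcp [ 0.489  -0.0893  0.0717] stn y 0.0212 ff 25.182911967131076
```

```bash
python3 -m inch '[[0.02,[0,0,0.002],[0,0,0]],[0.02,[0,0,0.0015],[0,0,0]],[0.027,[0,0,0],[0,0,0]],[0.030,[0,0,0],[0,0,0]],[0.030,[0,0,0],[0,0,0]]]'
python3 d.py
```

```text
t: 8.65
tcp_pos: [0.4897, -0.0913, 0.0689]
orientation: [0.001, -0.014, 1.0, -0.0]
ft_force: [-0.7, -0.2, 0.1]
opening: 0.0299
finger_force: 0.0
t 8.65 tool delta [-0.0003 -0.0192  0.0096] turn [-0.0002  0.0013 -0.0009] F [-0.66 -0.19  0.13] open 0.02988562583215708 tcp [ 0.4897 -0.0913  0.0689] stn y 0.0192 ff 0.0
```

```bash
python3 -m inch '[[0.030,[0,0.001,0.003],[0,0,0]],[0.030,[0,0.001,0.003],[0,0,0]],[0.030,[0,0.002,0],[0,0,0]],[0.030,[0,0.002,0],[0,0,0]],[0.030,[0,0.002,0],[0,0,0]]]'
python3 d.py
python3 -m inch '[[0.030,[0,0.001,0],[0,0,0]],[0.030,[0,0.001,0],[0,0,0]],[0.030,[0,0.001,0],[0,0,0]],[0.030,[0,0.001,0],[0,0,0]],[0.030,[0,0,0],[0,0,0]]]'
python3 d.py
```

```text
t: 9.28
tcp_pos: [0.4887, -0.0835, 0.0621]
orientation: [0.0, -0.014, 1.0, -0.0]
ft_force: [0.4, -5.2, -2.8]
opening: 0.0299
finger_force: 2.3
t 9.275 tool delta [-0.001  -0.0271  0.0028] turn [-0.0009  0.     -0.001 ] F [ 0.42 -5.17 -2.8 ] open 0.029923390265868884 tcp [ 0.4887 -0.0835  0.0621] stn y 0.0271 ff 2.2699801498674788
t: 9.9
tcp_pos: [0.4886, -0.0783, 0.0623]
orientation: [-0.0, -0.015, 1.0, 0.0]
ft_force: [0.3, -2.3, -1.8]
opening: 0.0303
finger_force: 1.4
t 9.9 tool delta [-0.001  -0.0323  0.0029] turn [ 0.0008 -0.0005 -0.0001] F [ 0.32 -2.26 -1.8 ] open 0.030268332842864936 tcp [ 0.4886 -0.0783  0.0623] stn y 0.0323 ff 1.4493549339385936
```

```bash
cat > chk.py <<'E'
import sys,os
from h import *
s=read_state();Y=np.radians(1.7);sy=np.array([-np.sin(Y),np.cos(Y),0])
y=(s["tcp_pos"]-[.4905,-.1105,0])@sy;f=s["ft_force"]@sy
last=float(open("last").read()) if os.path.exists("last") else y-.003
open("last","w").write(str(y));print("t %.2f y %.4f adv %.4f f %.2f fz %.2f"%(s["t"],y,y-last,f,s["ft_force"][2]))
sys.exit(int(f<-7 or y-last<.0018))
E
rm -f last; python3 chk.py >/dev/null
python3 -m inch '[[0.030,[0,0.0008,0],[0,0,0]],[0.030,[0,0.0008,0],[0,0,0]],[0.030,[0,0.0008,0],[0,0,0]],[0.030,[0,0.0006,0],[0,0,0]],[0.030,[0,0,0],[0,0,0]]]' >/dev/null; python3 chk.py && python3 -m inch '[[0.030,[0,0.0008,0],[0,0,0]],[0.030,[0,0.0008,0],[0,0,0]],[0.030,[0,0.0008,0],[0,0,0]],[0.030,[0,0.0006,0],[0,0,0]],[0.030,[0,0,0],[0,0,0]]]' >/dev/null && python3 chk.py && python3 -m inch '[[0.030,[0,0.0008,0],[0,0,0]],[0.030,[0,0.0008,0],[0,0,0]],[0.030,[0,0.0008,0],[0,0,0]],[0.030,[0,0.0006,0],[0,0,0]],[0.030,[0,0,0],[0,0,0]]]' >/dev/null && python3 chk.py
```

```text
t 10.53 y 0.0353 adv 0.0030 f -1.80 fz -0.57
t 11.15 y 0.0374 adv 0.0020 f -5.30 fz -3.03
t 11.78 y 0.0407 adv 0.0033 f -5.41 fz -1.92
```

```bash
python3 -m inch '[[0.030,[0,0.0008,0],[0,0,0]],[0.030,[0,0.0008,0],[0,0,0]],[0.030,[0,0.0008,0],[0,0,0]],[0.030,[0,0.0006,0],[0,0,0]],[0.030,[0,0,0],[0,0,0]]]' >/dev/null; python3 chk.py && python3 -m inch '[[0.030,[0,0.0008,0],[0,0,0]],[0.030,[0,0.0008,0],[0,0,0]],[0.030,[0,0.0008,0],[0,0,0]],[0.030,[0,0.0006,0],[0,0,0]],[0.030,[0,0,0],[0,0,0]]]' >/dev/null && python3 chk.py && python3 -m inch '[[0.030,[0,0.0008,0],[0,0,0]],[0.030,[0,0.0008,0],[0,0,0]],[0.030,[0,0.0008,0],[0,0,0]],[0.030,[0,0.0006,0],[0,0,0]],[0.030,[0,0,0],[0,0,0]]]' >/dev/null && python3 chk.py && python3 -m inch '[[0.030,[0,0.0008,0],[0,0,0]],[0.030,[0,0.0008,0],[0,0,0]],[0.030,[0,0.0008,0],[0,0,0]],[0.030,[0,0.0006,0],[0,0,0]],[0.030,[0,0,0],[0,0,0]]]' >/dev/null && python3 chk.py
```

```text
t 12.40 y 0.0439 adv 0.0032 f -4.42 fz -1.79
t 13.03 y 0.0469 adv 0.0030 f -3.72 fz -1.86
t 13.65 y 0.0499 adv 0.0030 f -4.40 fz -1.88
t 14.28 y 0.0539 adv 0.0040 f -1.60 fz -1.04
```

```bash
python3 -m inch '[[0.030,[0,0.0005,0],[0,0,0]],[0.030,[0,0.0005,0],[0,0,0]],[0.030,[0,0.0005,0],[0,0,0]],[0.030,[0,0.0005,0],[0,0,0]],[0.030,[0,0,0],[0,0,0]]]' >/dev/null; python3 chk.py
```

```text
t 14.90 y 0.0553 adv 0.0014 f 0.03 fz -0.58
```

```bash
python3 -m inch '[[0.030,[0,0.0005,0],[0,0,0]],[0.030,[0,0.0005,0],[0,0,0]],[0.030,[0,0.0005,0],[0,0,0]],[0.030,[0,0,0],[0,0,0]],[0.030,[0,0,0],[0,0,0]]]' >/dev/null; python3 chk.py; python3 - <<'E'
from h import *
for n in ("top","scene"):
    c=viewer.capture(n);im=c["color"][:,:,::-1];x,y=map(int,proj(c,[.489,-.06,.08])[0])
    cv2.imwrite(f"pics/{n}2.png",cv2.resize(im[y-40:y+40,x-50:x+50],None,fx=8,fy=7,interpolation=cv2.INTER_CUBIC))
a=cv2.imread("pics/scene2.png");cv2.imwrite("pics/drop.png",a)
E
```

```text
t 15.53 y 0.0562 adv 0.0009 f 0.03 fz -0.27
```

View pics/drop.png

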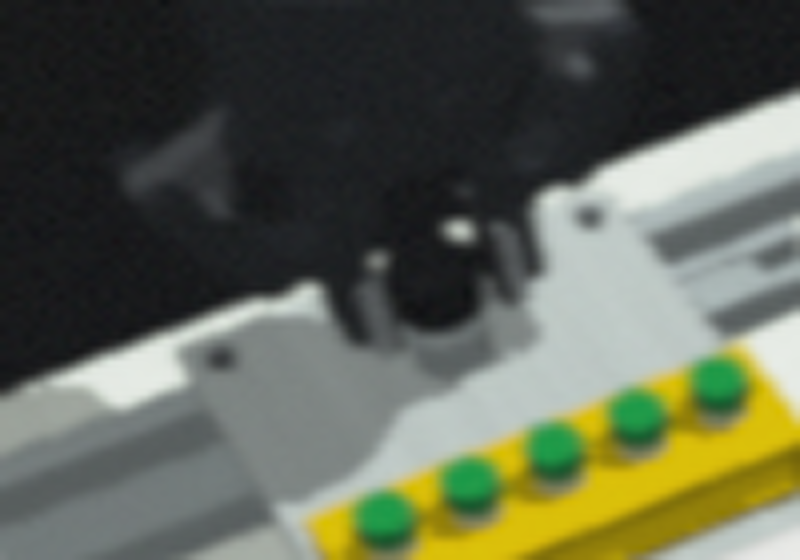

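The knob stands between the fingers with a gap on both sides. Relative to the caps it is as low as at the start, so the pin has probably dropped. I'll check the carriage travel and the knob height numerically.

```bash
python3 - <<'E'
from h import *
def caps(c):
    im=c["color"].astype(int);m=((im[...,1]-im[...,0]>40)&(im[...,1]-im[...,2]>30)).astype(np.uint8)
    m[:190]=0;m[300:]=0;m[:,:90]=0;m[:,260:]=0
    n,l,s,ce=cv2.connectedComponentsWithStats(m);return [ce[i] for i in range(1,n) if s[i,4]>=8]
c=viewer.capture("scene");Y=np.radians(1.7);sy=np.array([-np.sin(Y),np.cos(Y),0])
i0=dict(c);i0["color"]=cv2.imread("pics/scene0.png")[:,:,::-1]
P=[np.array(sorted(float((atz(q,p,.086)-[.4905,-.1105,0])@sy) for p in caps(q))) for q in(i0,c)]
print(P[0].round(4),P[1].round(4)); D=np.median(P[1])-np.median(P[0]);print("travel",D)
# knob bottom compare: warp initial knob patch to predicted place at lift 0 and lift 6mm
g0=i0["color"].min(2).astype(np.float32);g1=c["color"].min(2).astype(np.float32)
for lift in np.arange(-.002,.009,.001):
    k=np.array([.4905,-.1105,.0]);e=0
    A=[];B=[]
    # sleeve/knob boundary column facing camera: sample vertical line on knob front
    o,_=ray(c,(0,0));
    for z in np.arange(.050,.085,.001):
        for K,L,g,out in((k,0,g0,A),(k+D*sy,lift,g1,B)):
            d=(o-K)[:2];d/=np.linalg.norm(d);p=K+np.append(d*.012,z+L)
            u,v=proj(c,p)[0];out.append(cv2.getRectSubPix(g,(1,1),(float(u),float(v)))[0,0])
    print(round(lift,3),round(float(np.abs(np.array(A)-B).mean()),1))
E
```

```text
[-0.0476 -0.0247 -0.0018  0.0212  0.0441] [0.0097 0.0322 0.0555 0.0783 0.1014]
travel 0.057307347555912554
-0.002 6.2
-0.001 3.1
0.0 1.8
0.001 4.2
0.002 6.9
0.003 9.5
0.004 12.0
0.005 14.5
0.006 16.8
0.007 19.0
0.008 21.2
```

The travel is 57.3 mm, which matches the visible wrong hole at about 93 mm less 36 mm. The lift is about 0, so the pin is home. I'll open and retreat straight up.

```bash
python3 -m inch '[[0.036,[0,0,0],[0,0,0]],[0.045,[0,0,0],[0,0,0]],[0.045,[0,0,0],[0,0,0]],[0.045,[0,0,-0.02],[0,0,0]],[0.045,[0,0,-0.04],[0,0,0]]]'
python3 -m inch '[[0.045,[0,0,-0.05],[0,0,0]],[0.045,[0,0,-0.05],[0,0,0]],[0.045,[0,0,0],[0,0,0]],[0.045,[0,0,0],[0,0,0]],[0.045,[0,0,0],[0,0,0]]]'
python3 - <<'E'
from h import *
c=viewer.capture("scene");im=c["color"][:,:,::-1];x,y=map(int,proj(c,[.489,-.06,.08])[0])
cv2.imwrite("pics/end.png",cv2.resize(im[y-60:y+60,x-80:x+80],None,fx=5,fy=5,interpolation=cv2.INTER_CUBIC))
E
```

```text
t: 16.3
tcp_pos: [0.4866, -0.0542, 0.1217]
orientation: [-0.002, -0.015, 1.0, -0.0]
ft_force: [0.8, 0.1, 1.1]
opening: 0.0453
finger_force: 0.0
t: 16.92
tcp_pos: [0.4868, -0.0542, 0.2207]
orientation: [-0.002, -0.015, 1.0, -0.0]
ft_force: [0.5, -0.1, -0.0]
opening: 0.0448
finger_force: 0.0
```

View pics/end.png

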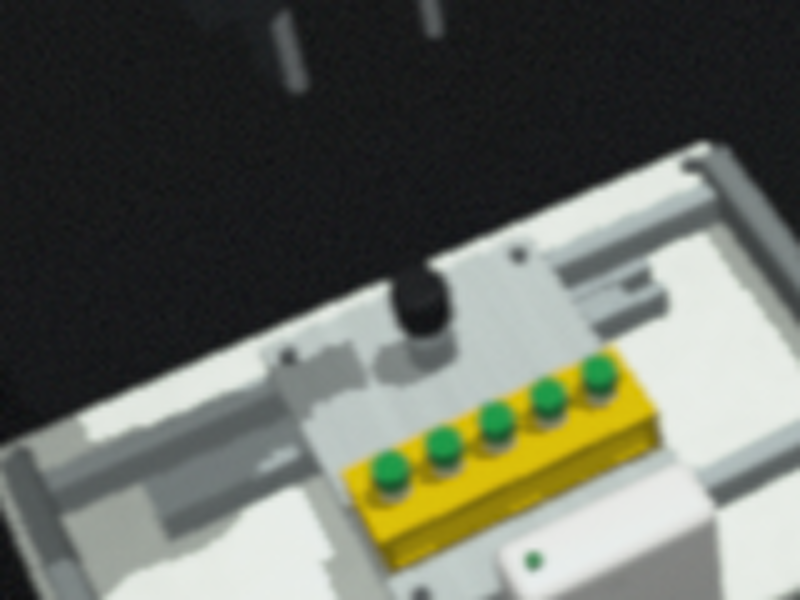

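The gripper is clear and the knob, at about (420,300), is as low above the carriage as at the start. The pin is home.

```bash
python3 -c "
from cell import bot
print(bot.job_done())"
```

```text
the job is handed in; nothing more can be done
None
```

The carriage now sits in the very next hole, about 57 mm along to the left, with the pin fully home by camera; the gripper is clear, and I handed the job in after about 17 s.

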